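# Bring the long slip stone to the clamped gouge

## Task

The coarse whetstone has been put back in the drawer of the sharpening chest: push that drawer fully shut, then lift the chest's flap by its brass tongue until it stands upright and leave it open. Draw the longer of the two slip stones out of its slot, leave the shorter one in place, and bring the long stone over the gouge clamped in the honing cradle. Finish still holding it there in the air, upright and still, over the middle of the gouge's blade, in line with the blade, its lower edge about 7 cm above the steel; do not put it down, and leave the plane and the neck alone.

Things in the scene. Friction and masses are not known exactly. Their poses are not given: they have to be found in the camera images.
- chest: Fixed pine sharpening chest, 150 (x) x 190 (y) x 110 mm high without flap. Origin: centre of its underside; z up, -x its front (towards the robot), -y the side with the drawer. Walls 8 mm. Under the flap is an open compartment, inside 134 x 174 mm, floor 50 mm above the origin, rim at 110 mm. On the floor are two slots along x, at y = +36 and y = -36 mm: each 15 mm wide between two rails 8 mm thick and 14 mm high (rail tops at 64 mm), running the full inner depth
- drawer (a joint): travel of the low drawer out of the chest's -y side, m: 0 shut, grows as it slides out along the chest's -y (range 0 to 0.08; starts 0.03 to 0.055 open). About 1.2 N friction; it stays where it is left. Its front (134 wide x 38 mm high) is flush with the chest side when shut
- drawer_pull (a point): middle of the drawer's pull, a round brass bar 10 mm thick and 70 mm long along the chest's x, 28 mm above the bench; its centreline stands 42 mm outside the drawer front. Moves with the drawer; axes as the chest's
- flap (a joint): angle of the flap, rad: 0 shut (flat on the rim), 1.57 upright, stop at 1.75. Hinged at the chest's far (+x) upper edge. The stiff hinge keeps the flap at whatever angle it is left; lifting at the tongue takes about 2 N
- flap_hinge (a point): middle of the flap's hinge axis: at x = +75, y = 0, z = 110 mm in the chest's frame; the axis is along the chest's y
- flap_tab (a point): grip point on the flap's brass tongue. The flap is a pine panel 150 x 190 x 10 mm; the tongue is a bar 40 mm long, 14 mm wide (chest's y) and 10 mm thick that sticks out of the middle of the flap's free front edge, level with the panel. This point is at mid-width and mid-thickness, 28 mm out from the panel's edge, 178 mm from the hinge axis and, when shut, 5 mm above it. Moves with the flap (straight up when the flap stands upright)
- long_stone: grey slip stone to be brought, loose, 100 (x) x 12 (y) x 52 mm (z), 0.1 to 0.2 kg, standing on its long edge in one of the two slots (either), long axis along the chest's x, up to 10 mm off the slot's middle. Origin: centre of its underside; z up. Its top edge is 102 mm above the bench, 8 mm below the chest's rim; 38 mm stand clear above the rails
- short_stone: the other grey slip stone, 60 x 12 x 52 mm, about 0.09 kg, standing in the other slot in the same way; stays in its slot. Origin: centre of its underside
- cradle: fixed beech honing cradle with a gouge lying clamped on it along x: block 150 x 60 mm, everything below 65 mm high, the octagonal handle overhanging on +x. Origin: on the bench under the block; z up; the gouge's cutting end points to -x
- blade (a point): middle of the length of the clamped gouge's blade, at its top, 50 mm above the bench; axes as the cradle's, x along the blade (blade 90 x 20 mm)
- thumb_plane: bystander: small brass thumb plane, about 90 mm long, loose. Origin: centre of its underside
- maple_neck: bystander: half-carved maple violin neck, about 275 mm long along its y, loose. Origin: underside, near mid-length. (Unlisted: a fixed stand of four upright gouges, 260 mm tall, stands at the far right of the bench, well beyond the drawer)

How it is judged (in metres and radians):
On the way, in this order (a step that is already met when the one before it is completed fails the run):
1. the drawer is pushed fully shut (value of joint drawer below 0.004 m), for 0.2 s.
2. the flap is lifted upright (value of joint flap above 1.2 rad and value of joint drawer below 0.006 m), for 0.2 s.
3. the long stone is drawn up out of the chest in the fingers (z of long_stone in the frame of chest above 0.1 m and contact force between the fingers and long_stone above 1 N), for 0.2 s.
At the end, for the whole second after the job is handed in: Long stone held still (<30 mm/s) in the fingers over the blade: origin within 25 mm horizontally, 40-110 mm above, within 0.2 rad of the blade's line and of upright, touching neither cradle nor chest; drawer shut within 6 mm, flap beyond 1.2 rad, short stone in its slot (all of step 2 and contact force between the fingers and long_stone above 1 N and horizontal distance between long_stone and blade below 0.025 m and z of long_stone in the frame of blade between 0.04 and 0.11 m and angle between the x axis of long_stone and the x axis of blade, either way round below 0.2 rad and angle between long_stone's own z axis and vertical below 0.2 rad and linear speed of long_stone below 0.03 m/s and contact force between long_stone and cradle below 0.2 N and contact force between long_stone and chest below 0.2 N and z of short_stone in the frame of chest below 0.056 m); the arm keeps its last pose, push and grip.
It fails at once if the short stone is taken or shifted more than 20 mm (distance of short_stone from where it was at the start of the episode above 0.02 m).
It fails at once if the thumb plane or the neck is shifted more than 20 mm (distance of any of thumb_plane, maple_neck from where it was at the start of the episode above 0.02 m).
It fails at once if the long stone strikes the gouge or its cradle (contact force between long_stone and cradle above 1 N).
It also fails if it takes over 67 s, if anything falls off the work surface, if the arm or the gripper's body presses on something with over 40 N, if the wrist force passes 120 N, or if a joint passes its speed limit or range.

## Robot

A 6-joint arm with a two-finger parallel gripper is mounted at the origin on the work surface. World frame = base frame: x ahead of the robot, y to its left, z up, the work surface at z = 0. Lengths are in mm, angles in rad, forces in N, time in s.
With the tool pointing down it reaches from about 300 to 775 mm from the base axis. Payload 14.6 kg.
Tool frame: the origin (TCP) lies between the finger pads; the fingertips stand 8 mm ahead of it and the grasp point (between the pads) lies 11 mm behind it; x points along the fingers, y is the direction in which the jaws open and shut, and the axes are right-handed (so a half turn about x gives the same grasp; the last joint's range is limited). The gripper opens to 94 mm and grips with 3 to 60 N. Pads are 16 mm wide; open, the fingers measure 119 mm over their backs; the gripper's body (75 mm by 177 mm) begins 78 mm behind the grasp point.
Start: joints at [-1.294, 0.3, 1.521, -0, 1.321, -0.067], TCP at [185.38, -517.807, 213.446] pointing down, gripper open.
Joint ranges: [-3.03, 3.03], [-0.79, 2.21], [0.23, 2.52], [-1.04, 4.18], [0, 3.07], [-2.55, 2.55]. Speed limits (rad/s): [2.22, 2.22, 2.57, 3.14, 3.14, 3.14].

## Interface

Orientations are given as [roll, pitch, yaw] about the fixed x, y, z axes, in that order (R = Rz(yaw) Ry(pitch) Rx(roll)).
In Python, from cell import telemetry, camera, calibration, order gives the robot as it stands.
- The arm moves only by the shell command python3 -m handwheel 'ROWS' [FORCE]. ROWS is JSON, a list of rows, each a list of 7 numbers: the turn, a rotation vector about the tool's x, y, z as a fraction of full scale, then the shift along the tool's x, y, z as a fraction of full scale, then the opening, from 0 (shut) to 1 (fully open). A call has 1 to 12 rows; each row is the pose to reach, as a shift and turn from the pose measured when the call began, along the tool's axes at that moment, turning the shorter way round; what a row does not reach only later rows make up. Full scale, the value 1, is 300 mm for a shift and pi rad for a turn. A row lasts 1/8 s, in which the tool goes at most 62.5 mm and 10.7 degrees, less where a joint would pass 70% of its speed; a pose out of reach is approached as far as the arm can. A call with a number of a shift or a turn outside -1 to 1 is refused whole. A call with a gripper value outside its range is refused whole. The fingers move at their own pace and stop on an object; FORCE is the grip in N (left out, the last holds). Time passes only in rows, so rows that repeat a pose let the fingers close. It gives the time, the measured TCP pose, the force and the opening at its end, in the units of the state.
- telemetry.read_state(): the state, without advancing time (a new reading comes with each control period).
- camera(name): name is "scene" or "side" or "wrist"; returns the picture (400x640x3 uint8, red, green, blue); there is no depth.
- calibration(name): a dict with "fov_y" (degrees; the focal length in pixels is half the picture's height over the tangent of half this angle, whatever the lens; pixels are square), "cx", "cy" (the principal point, pixels), "position" and "attitude" of the camera in the world. Camera axes: x right, y down, z forward; pixel columns grow to the right and rows downward; lengths in mm; the calibration is good to about 2 mm. A picture is of the moment at which its call begins: read the wrist's pose just before it. calibration takes no time and is no camera call; for the wrist camera it gives the pose at the moment of the call.
- order.sign_off(): hands the job in, once; it reports no verdict.
The state is a dict: "clock": time; "joints": joint angles; "qd": joint speeds; "effort": joint torques, N m; "eef_pos": TCP position; "eef_rot": TCP orientation; "wrist_force": force on the tool from outside, world axes, zero at the start; "moment": the same for the moment, N m; "finger_gap": finger opening in mm.
Only numpy, scipy, OpenCV 4.12 (cv2) and the standard library are available. Lean on these libraries where they do the work, as an engineer would, in place of code of your own. Each camera call takes 0.05 s, during which the arm holds its last target.

## Working session

There is one attempt and no reset: what is moved stays moved. The work goes in short steps, Python scripts to look and compute and a shell command to move; the robot and the scene stay as the last step left them, time stands still between calls to the robot, and variables do not carry over. Pictures are saved under pics/ and viewed, and the job is handed in when it is done.

```bash
ls; mkdir -p pics
python3 - <<'E'
from cell import telemetry,camera,calibration
import cv2
print(telemetry.read_state())
for n in("scene","side","wrist"):
    print(n,calibration(n)); cv2.imwrite(f"pics/{n}0.png",camera(n)[:,:,::-1])
E
```

```text
pics
{'clock': 0.0, 'joints': array([-1.29356582e+00,  3.00471657e-01,  1.52159814e+00, -1.69955441e-05,
        1.32067882e+00, -6.65781539e-02]), 'qd': array([-6.77256240e-04, -2.27880274e-03,  7.52899657e-05, -9.82639031e-04,
       -9.51292099e-04,  1.40914106e-03]), 'effort': array([-8.24184899e-04, -5.31809700e+01, -3.52742529e+01,  7.08520389e-02,
        2.44246615e-02, -1.02169881e-04]), 'eef_pos': array([ 185.32574529, -517.56464899,  212.87879933]), 'eef_rot': array([-1.62313467,  1.56964024,  1.86227086]), 'wrist_force': array([ 0.0878271 , -0.10586404, -0.17506267]), 'moment': array([-0.02184377, -0.05275712, -0.02815917]), 'finger_gap': 93.82904520237895}
scene {'fov_y': 49.443867241279065, 'cx': 311.5308356249182, 'cy': 201.3597913687548, 'position': array([1040.95622552,  206.96887342,  849.63374262]), 'attitude': array([-2.59160666,  0.0110698 ,  1.8716686 ])}
side {'fov_y': 43.013756184743684, 'cx': 318.08023009729084, 'cy': 199.49079443895147, 'position': array([ 65.09256725, 689.31524475, 787.51857641]), 'attitude': array([-2.26118762, -0.01317853, -2.39107804])}
wrist {'fov_y': 63.34205042887405, 'cx': 312.6240001635156, 'cy': 203.47673988900075, 'position': array([ 259.89177615, -491.69440457,  384.16122038]), 'attitude': array([ 2.86373582e+00,  3.82795690e-05, -1.22715806e+00])}
```

View pics/scene0.png

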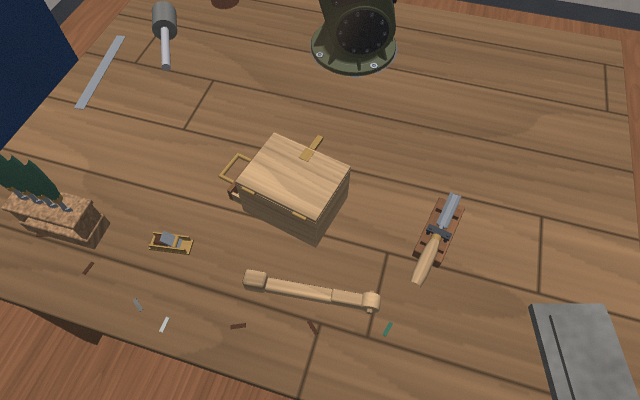

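View pics/side0.png

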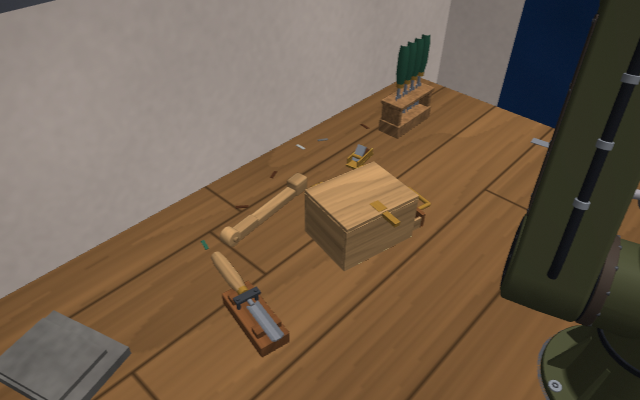

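View pics/wrist0.png

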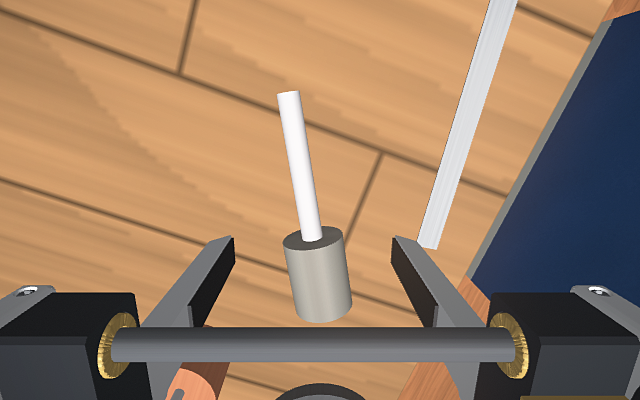

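The scene shows the chest around (295,180) with its tongue at (312,147) and the pull at (232,167). The plane is at (170,243), the neck at (310,290) and the gouge at (440,225). Next I zoom in to get corner pixels.

Run:
```python
import cv2
def crop(src,x0,y0,w,h,k,out):
    im=cv2.imread(src)[y0:y0+h,x0:x0+w]; im=cv2.resize(im,None,fx=k,fy=k,interpolation=cv2.INTER_CUBIC)
    for i in range(0,w,20): cv2.putText(im,str(x0+i),(i*k,10),0,.35,(0,0,255),1); cv2.line(im,(i*k,12),(i*k,18),(0,0,255))
    for i in range(0,h,20): cv2.putText(im,str(y0+i),(0,i*k+4),0,.35,(0,0,255),1); cv2.line(im,(25,i*k),(30,i*k),(0,0,255))
    cv2.imwrite(out,im)
crop("pics/scene0.png",210,125,150,120,5,"pics/c1.png")
crop("pics/side0.png",290,155,150,115,5,"pics/c2.png")
crop("pics/scene0.png",390,180,100,110,5,"pics/c3.png")
crop("pics/side0.png",200,245,100,115,5,"pics/c4.png")
```

```text
(no output)
```

View pics/c1.png

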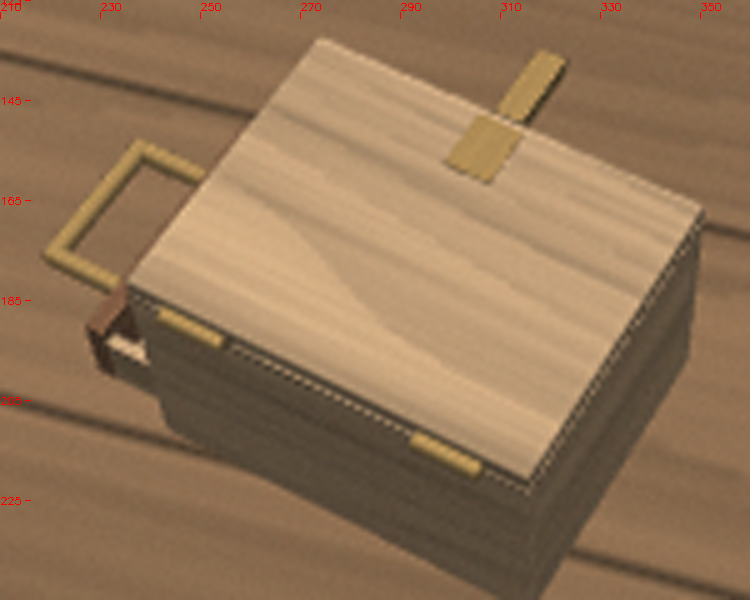

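View pics/c2.png

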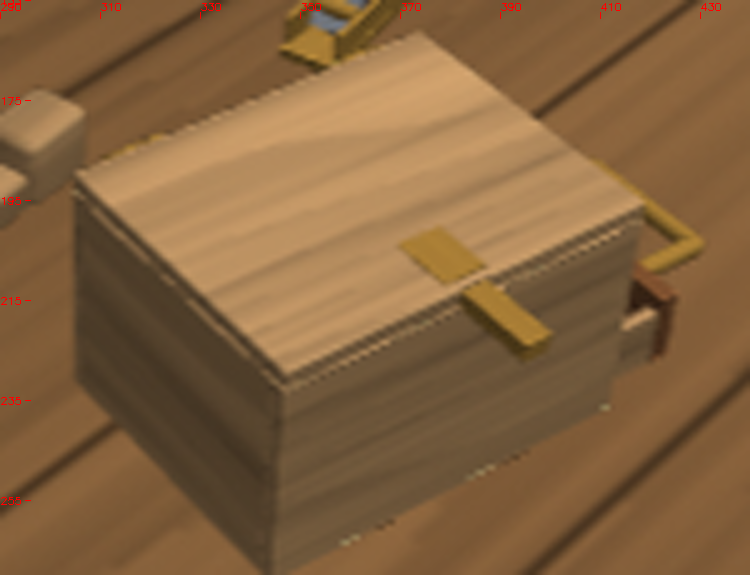

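View pics/c3.png

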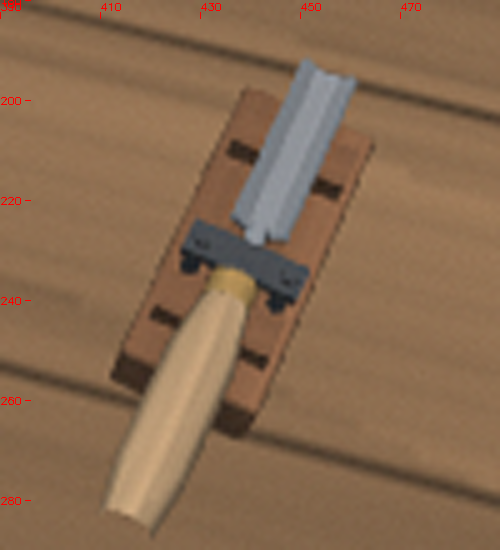

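View pics/c4.png

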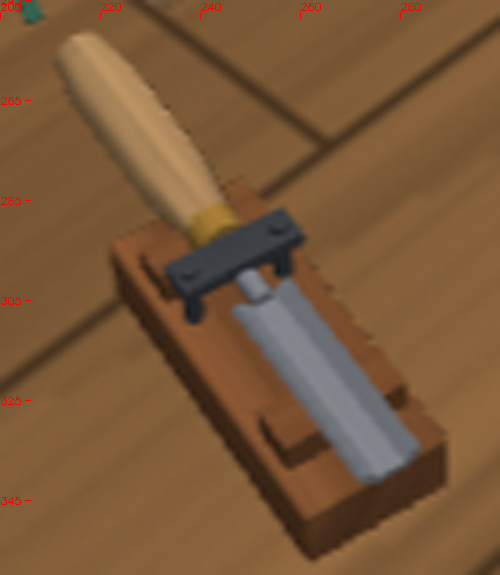

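```bash
cat > h.py <<'E'
import numpy as np
from cell import telemetry,camera,calibration
from scipy.spatial.transform import Rotation as Ro
from scipy.optimize import least_squares
def cam(n):
    c=calibration(n); return c,Ro.from_euler('xyz',c['attitude']).as_matrix(),200/np.tan(np.radians(c['fov_y']/2))
def proj(C,P):
    c,R,f=C; q=(np.atleast_2d(P)-c['position'])@R; return q[:,:2]/q[:,2:]*f+[c['cx'],c['cy']]
def ray(C,uv,z):
    c,R,f=C; d=R@np.array([(uv[0]-c['cx'])/f,(uv[1]-c['cy'])/f,1]); return c['position']+d*(z-c['position'][2])/d[2]
def Rz(a): return np.array([[np.cos(a),-np.sin(a),0],[np.sin(a),np.cos(a),0],[0,0,1]])
E
python3 - <<'E'
from h import *
S,D=cam('scene'),cam('side')
L=np.array([[-75,-95,120],[-75,95,120],[75,95,120],[75,-95,120],[-75-40,0,120]])
us=np.array([[274,132.6],[350.6,167],[315.6,220.6],[235.6,181.6],[320.6,136.2]])
ud=np.array([[418.6,196.4],[347,230],[305.6,190],[374,161.4],[397,223]])
f=lambda p:np.r_[(proj(S,L@Rz(p[2]).T+[p[0],p[1],0])-us).ravel(),(proj(D,L@Rz(p[2]).T+[p[0],p[1],0])-ud).ravel()]
r=least_squares(f,[500,0,0]);print('chest',r.x,r.fun.round(1))
p=r.x
a,b=ray(S,(238,154.6),28),ray(S,(219.6,175.6),28); m=(a+b)/2
loc=(m-[p[0],p[1],0])@Rz(p[2]);print('pull',a,b,loc,'drawer',-loc[1]-95-42)
for C,t,k in((S,(455.6,193.6),(442.6,226)),(D,(277,338),(253.5,304.6))):
    t,k=ray(C,t,50),ray(C,k,50);print('blade',(t+k)/2,np.linalg.norm(t-k),np.arctan2(*(k-t)[1::-1]))
for n,C,pts in(('plane',S,[(150,243),(193,247),(170,235)]),('neck',S,[(245,280),(380,300)])):
    print(n,[ray(C,q,20)[:2].round() for q in pts])
# blade side cam tilt corners
E
```

```text
chest [ 5.61482435e+02  1.14512309e+01 -2.19980675e-01] [ 0.2 -1.4  1.1 -1.4  0.4  0.2 -0.9 -1.1  0.4 -0.9  0.3 -1.3 -0.7 -0.7
 -1.8 -1.  -0.5 -0.9  0.2 -0.4]
pull [ 488.54022128 -157.29882484   28.        ] [ 557.41906008 -174.86407563   28.        ] [   1.164601   -181.65616347   28.        ] drawer 44.656163473708375
blade [509.68566013 339.47273889  50.        ] 89.39698089057325 -0.1717903042080144
blade [505.18396566 340.94880573  50.        ] 85.54222315247722 -0.23566372565588908
plane [array([ 757., -250.]), array([ 738., -159.]), array([ 727., -218.])]
neck [array([775., -26.]), array([736., 243.])]
```

```bash
cat >> h.py <<'E'
CH=np.array([561.5,11.5,0]); CY=-0.22
def c2w(p): return CH+Rz(CY)@np.array(p,float)
def w2c(p): return Rz(CY).T@(np.array(p,float)-CH)
def state():
    s=telemetry.read_state(); return s,Ro.from_euler('xyz',s['eef_rot']).as_matrix()
def row(P,R,grasp=False):
    """row for TCP at P (or grasp point at P) orientation R"""
    s,R0=state(); P=np.array(P,float)
    if grasp: P=P+11*R[:,0]
    rv=Ro.from_matrix(R0.T@R).as_rotvec()/np.pi; t=R0.T@(P-s['eef_pos'])/300
    return np.r_[rv,t].round(3)
def down(yb):
    "tool pointing down with tool y at bearing yb"
    y=np.array([np.cos(yb),np.sin(yb),0]); x=np.array([0,0,-1.]); return np.c_[x,y,np.cross(x,y)]
E
python3 - <<'E'
from h import *
s,R=state();print(R.round(3)); print('cam in tool',R.T@(calibration('wrist')['position']-s['eef_pos']))
for a in (0,np.pi):
  print(row(c2w([0,-215,150]),down(CY+a)))
  print(row(c2w([0,-215,22]),down(CY+a)), row(c2w([0,-150,22]),down(CY+a)))
E
```

```text
[[-0.     0.337 -0.941]
 [ 0.001 -0.941 -0.337]
 [-1.    -0.001 -0.   ]]
cam in tool [-171.23210819    0.5632683   -78.94834138]
[-0.321 -0.     0.     0.211 -0.632 -1.392]
[-0.321 -0.     0.     0.637 -0.632 -1.392] [-0.321 -0.     0.     0.637 -0.815 -1.508]
[ 0.679  0.     0.     0.211 -0.632 -1.392]
[ 0.679  0.     0.     0.637 -0.632 -1.392] [ 0.679  0.     0.     0.637 -0.815 -1.508]
```

```bash
python3 -m handwheel '[[-0.06,0,0,0,-0.1,-0.2,0],[-0.12,0,0,0.05,-0.2,-0.4,0],[-0.18,0,0,0.1,-0.3,-0.6,0],[-0.24,0,0,0.1,-0.4,-0.8,0],[-0.321,0,0,0.1,-0.45,-1,0],[-0.321,0,0,0.1,-0.45,-1,0],[-0.321,0,0,0.1,-0.45,-1,0],[-0.321,0,0,0.1,-0.45,-1,0],[-0.321,0,0,0.1,-0.45,-1,0]]' 20
python3 - <<'E'
from h import *
print(state()[0]['joints'],row(c2w([0,-215,150]),down(CY)),row(c2w([0,-215,22]),down(CY)),row(c2w([0,-150,22]),down(CY)))
E
```

```text
clock: 1.27
eef_pos: [421.5, -290.1, 183.2]
eef_rot: [-2.579, 1.57, 1.913]
wrist_force: [0.2, 0.5, 0.7]
finger_gap: 7.8
[-6.74591516e-01  2.42960889e-01  1.66619010e+00  4.64430625e-04
  1.23314961e+00 -4.53874387e-01] [-0.    -0.     0.     0.111  0.236 -0.366] [-0.    -0.     0.     0.537  0.236 -0.366] [-0.    -0.     0.     0.538  0.236 -0.583]
```

```bash
python3 -m handwheel '[[0,0,0,0.1,0.118,-0.183,0],[0,0,0,0.11,0.236,-0.366,0],[0,0,0,0.11,0.236,-0.366,0],[0,0,0,0.3,0.236,-0.366,0],[0,0,0,0.45,0.236,-0.366,0],[0,0,0,0.537,0.236,-0.366,0],[0,0,0,0.537,0.236,-0.366,0],[0,0,0,0.537,0.236,-0.366,0],[0,0,0,0.537,0.236,-0.366,0]]'
python3 - <<'E'
from h import *
import cv2
s,_=state();print(w2c(s['eef_pos']),s['wrist_force'],row(c2w([0,-150,22]),down(CY)))
for n in('scene','wrist'): cv2.imwrite(f"pics/{n}1.png",camera(n)[:,:,::-1])
E
```

```text
clock: 2.4
eef_pos: [515.2, -199.0, 23.6]
eef_rot: [1.677, 1.569, -0.115]
wrist_force: [-0.1, -0.2, 0.3]
finger_gap: 0.3
[   0.72796028 -215.50476089   23.64616058] [-0.06865608 -0.1506145   0.34068627] [-0.    -0.    -0.001  0.006 -0.003 -0.218]
```

View pics/scene1.png

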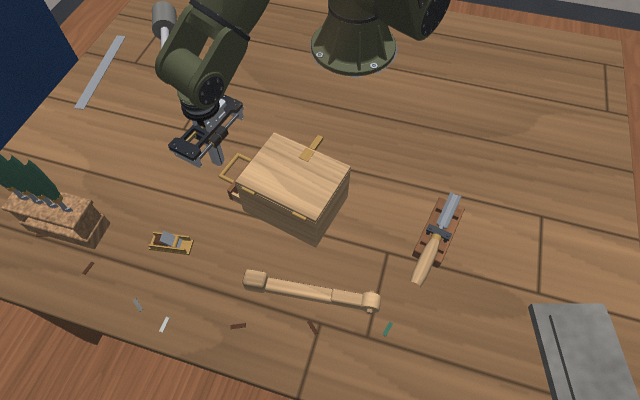

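View pics/wrist1.png

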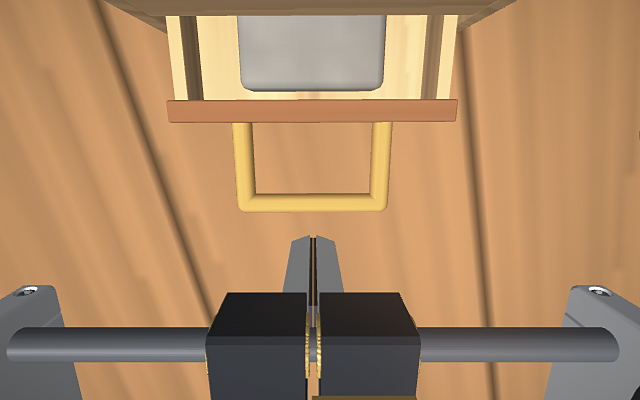

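The pull (row ~202, columns 235–388) sits squarely ahead of the closed fingers (column 313), so I push.

```bash
python3 -m handwheel '[[0,0,0,0.005,0,-0.05,0],[0,0,0,0.005,0,-0.09,0],[0,0,0,0.005,0,-0.12,0],[0,0,0,0.005,0,-0.15,0],[0,0,0,0.005,0,-0.18,0],[0,0,0,0.005,0,-0.2,0],[0,0,0,0.005,0,-0.21,0],[0,0,0,0.005,0,-0.215,0],[0,0,0,0.005,0,-0.215,0]]'
python3 - <<'E'
from h import *
import cv2
s,_=state();print(w2c(s['eef_pos']),s['wrist_force'])
for n in('wrist',): cv2.imwrite(f"pics/{n}2.png",camera(n)[:,:,::-1])
E
```

```text
clock: 3.62
eef_pos: [528.6, -138.1, 21.7]
eef_rot: [0.332, 1.567, -1.46]
wrist_force: [-6.0, -20.6, 1.0]
finger_gap: 0.3
[   0.56269804 -153.19549772   21.70386324] [ -6.00594689 -20.62674116   0.98314545]
```

View pics/wrist2.png

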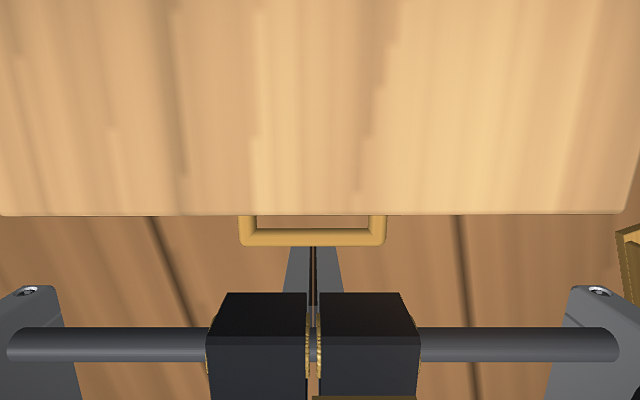

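```bash
python3 -m handwheel '[[0,0,0,0,0,0.08,0],[0,0,0,-0.2,0,0.1,0],[0,0,0,-0.4,0,0.1,0],[0,0,0,-0.6,0,0.1,0.2],[0,0,0,-0.6,0,0.1,0.43],[0,0,0,-0.6,0,0.1,0.43]]'
python3 - <<'E'
from h import *
s,_=state();print(w2c(s['eef_pos']),s['wrist_force'])
b=CY+np.pi/2
print(row(c2w([-103,0,200]),down(b),True),row(c2w([-103,0,115]),down(b),True))
E
```

```text
clock: 4.42
eef_pos: [521.6, -166.6, 200.8]
eef_rot: [-0.024, 1.568, -1.816]
wrist_force: [0.5, -0.3, -1.1]
finger_gap: 26.8
[-7.15837945e-02 -1.82494017e+02  2.00816173e+02] [ 0.46001713 -0.26756926 -1.1032981 ]
[-0.5    0.001  0.001  0.038 -0.344 -0.608] [-0.5    0.001  0.001  0.321 -0.344 -0.609]
```

```bash
python3 -m handwheel '[[-0.05,0,0,0,-0.08,-0.06,0.43],[-0.1,0,0,0,-0.16,-0.16,0.43],[-0.16,0,0,0,-0.25,-0.26,0.43],[-0.21,0,0,0,-0.344,-0.36,0.43],[-0.27,0,0,0,-0.344,-0.48,0.43],[-0.33,0,0,0,-0.344,-0.608,0.43],[-0.39,0,0,0,-0.344,-0.608,0.43],[-0.45,0,0,0.04,-0.344,-0.608,0.43],[-0.5,0,0,0.04,-0.344,-0.608,0.43],[-0.5,0,0,0.04,-0.344,-0.608,0.43],[-0.5,0,0,0.04,-0.344,-0.608,0.43]]'
python3 - <<'E'
from h import *
import cv2
for n in('wrist','scene'): cv2.imwrite(f"pics/{n}3.png",camera(n)[:,:,::-1])
s,_=state();print(w2c(s['eef_pos']),s['wrist_force'],s['joints'])
b=CY+np.pi/2
print(row(c2w([-103,0,115]),down(b),True))
C=cam('wrist'); print(proj(C,[c2w(p) for p in([-75,7,120],[-75,-7,120],[-115,7,120],[-115,-7,120],[-75,-95,120],[-75,95,120],[75,0,120])]).round())
E
```

```text
clock: 5.8
eef_pos: [460.7, 34.0, 187.6]
eef_rot: [-2.008, 1.568, -2.233]
wrist_force: [-0.1, -0.7, 0.4]
finger_gap: 40.4
[-1.03105413e+02 -1.41353094e-02  1.88001343e+02] [ 0.61298416  0.17613031 -0.67861971] [-0.00418112  0.1286416   1.79066022 -0.0027797   1.22351037 -1.35015069]
[-0.001 -0.     0.001  0.28   0.001  0.001]
[[323. 252.]
 [306. 252.]
 [324. 204.]
 [305. 204.]
 [196. 252.]
 [433. 252.]
 [315. 401.]]
```

View pics/wrist3.png

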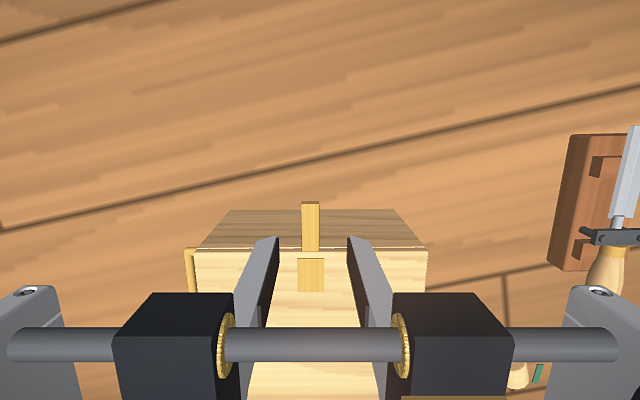

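View pics/scene3.png

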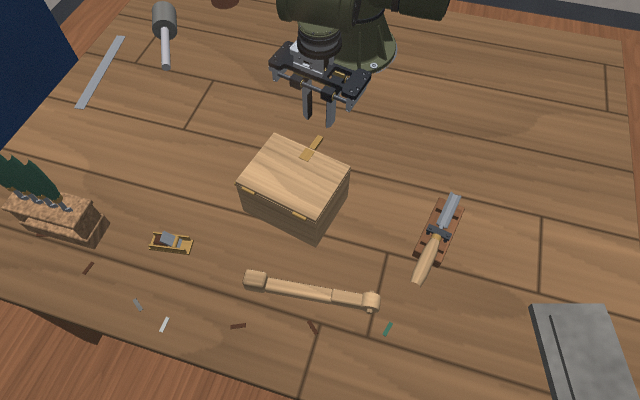

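```bash
sed -i 's/CH=np.array(\[561.5,11.5,0\])/CH=np.array([561.0,9.0,0])/' h.py; python3 -m handwheel '[[0,0,0,0.1,-0.008,0,0.43],[0,0,0,0.2,-0.008,0,0.43],[0,0,0,0.28,-0.008,0,0.43],[0,0,0,0.28,-0.008,0,0.43],[0,0,0,0.28,-0.008,0,0.2],[0,0,0,0.28,-0.008,0,0],[0,0,0,0.28,-0.008,0,0],[0,0,0,0.28,-0.008,0,0]]' 15
python3 - <<'E'
from h import *
import cv2
for n in('wrist','side'): cv2.imwrite(f"pics/{n}4.png",camera(n)[:,:,::-1])
s,R=state();print(w2c(s['eef_pos']-11*R[:,0]),s['wrist_force'],s['joints'],s['finger_gap'])
b=CY+np.pi/2
for a in np.arange(0,1.66,.15):
  c,n=np.cos(a),np.sin(a)
  print(round(a,2),row(c2w([75-178*c+5*n,0,110+178*n+5*c]),down(b),True))
E
```

```text
clock: 6.9
eef_pos: [460.6, 31.6, 104.6]
eef_rot: [-1.396, 1.568, -1.62]
wrist_force: [0.0, 1.6, 4.4]
finger_gap: 13.8
[-102.94750926    0.12963407  115.55803887] [0.31759832 2.54598263 6.47669384] [-0.00954095  0.23444945  1.88033973 -0.00285419  1.02696429 -1.355065  ] 14.018357192734605
0.0 [-0.001  0.     0.001  0.002 -0.    -0.   ]
0.15 [-0.001  0.     0.001 -0.087 -0.001  0.009]
0.3 [-0.001  0.     0.001 -0.173 -0.001  0.031]
0.45 [-0.001  0.     0.001 -0.255 -0.001  0.066]
0.6 [-0.001  0.     0.001 -0.33  -0.001  0.113]
0.75 [-0.001  0.     0.001 -0.398 -0.001  0.171]
0.9 [-0.001  0.     0.001 -0.457 -0.001  0.238]
1.05 [-0.001  0.     0.001 -0.504 -0.     0.313]
1.2 [-0.001  0.     0.001 -0.54  -0.     0.394]
1.35 [-0.001  0.     0.001 -0.564  0.     0.48 ]
1.5 [-0.001  0.     0.001 -0.574  0.     0.568]
1.65 [-0.001  0.     0.001 -0.571  0.001  0.657]
```

View pics/wrist4.png

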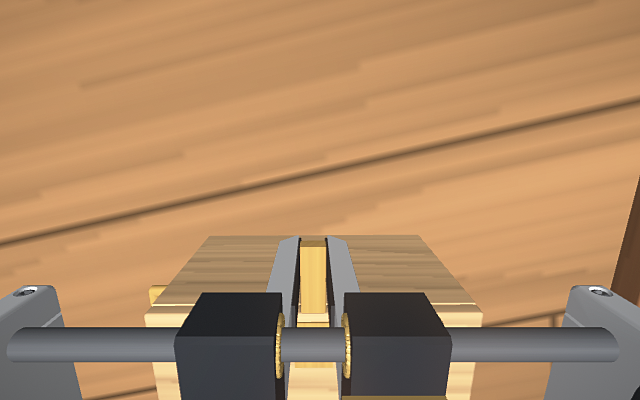

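View pics/side4.png

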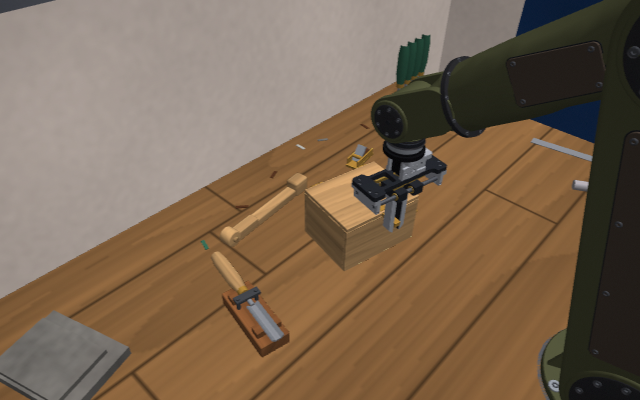

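The tongue is between the pads with the gap at 14 mm, matching its width. I follow the arc to about half way.

```bash
python3 -m handwheel '[[0,0,0,-0.044,0,0.003,0],[0,0,0,-0.087,0,0.009,0],[0,0,0,-0.13,0,0.019,0],[0,0,0,-0.173,0,0.031,0],[0,0,0,-0.215,0,0.047,0],[0,0,0,-0.255,0,0.066,0],[0,0,0,-0.293,0,0.088,0],[0,0,0,-0.33,0,0.113,0],[0,0,0,-0.398,0,0.171,0],[0,0,0,-0.398,0,0.171,0]]' 15
python3 - <<'E'
from h import *
import cv2
for n in('side',): cv2.imwrite(f"pics/{n}5.png",camera(n)[:,:,::-1])
s,R=state();print(w2c(s['eef_pos']-11*R[:,0]),s['wrist_force'],s['joints'],s['finger_gap'])
b=CY+np.pi/2
for a in np.arange(.75,1.66,.15):
  c,n=np.cos(a),np.sin(a)
  print(round(a,2),row(c2w([75-178*c+5*n,0,110+178*n+5*c]),down(b),True))
E
```

```text
clock: 8.25
eef_pos: [511.8, 20.3, 225.5]
eef_rot: [-0.656, 1.568, -0.88]
wrist_force: [-3.6, 1.5, 6.1]
finger_gap: 13.7
[-51.2129238    0.28170401 235.75881281] [-2.42509577  1.41282058  5.55058631] [-0.03051205  0.20433987  1.61371794 -0.00232317  1.32249231 -1.37670665] 13.74629518352123
0.75 [-0.001  0.     0.001  0.003 -0.001 -0.002]
0.9 [-0.001  0.     0.001 -0.056 -0.001  0.065]
1.05 [-0.001  0.     0.001 -0.104 -0.001  0.14 ]
1.2 [-0.001  0.     0.001 -0.14  -0.     0.221]
1.35 [-0.001  0.     0.001 -0.163  0.     0.307]
1.5 [-0.001  0.     0.001 -0.173  0.     0.396]
1.65 [-0.001  0.     0.001 -0.17   0.001  0.484]
```

View pics/side5.png

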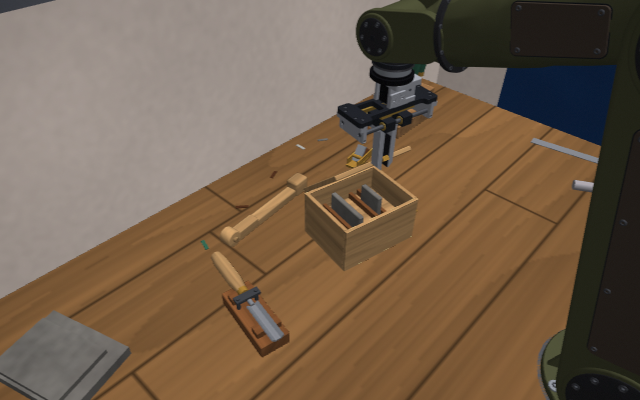

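The flap is rising in the grip, and both stones show at (347,208) and (371,198). I carry on to upright.

```bash
python3 -m handwheel '[[0,0,0,-0.03,0,0.032,0],[0,0,0,-0.056,0,0.065,0],[0,0,0,-0.082,0,0.102,0],[0,0,0,-0.104,0,0.14,0],[0,0,0,-0.123,0,0.18,0],[0,0,0,-0.14,0,0.221,0],[0,0,0,-0.153,0,0.264,0],[0,0,0,-0.163,0,0.307,0],[0,0,0,-0.17,0,0.352,0],[0,0,0,-0.173,0,0.396,0],[0,0,0,-0.173,0,0.455,0],[0,0,0,-0.173,0,0.455,0]]' 15
python3 - <<'E'
from h import *
import cv2
for n in('side','scene'): cv2.imwrite(f"pics/{n}6.png",camera(n)[:,:,::-1])
s,R=state();print(w2c(s['eef_pos']-11*R[:,0]),s['wrist_force'],s['joints'],s['finger_gap'])
E
```

```text
clock: 9.8
eef_pos: [645.1, -9.3, 277.0]
eef_rot: [-0.254, 1.568, -0.477]
wrist_force: [2.1, 4.1, 3.3]
finger_gap: 14.1
[ 85.59159126   0.52797296 288.05699903] [2.6196883  5.08031566 2.4974751 ] [-7.05328261e-02  4.83682861e-01  1.12326688e+00 -1.23179563e-03
  1.53191507e+00 -1.41767417e+00] 13.923089951747821
```

View pics/side6.png

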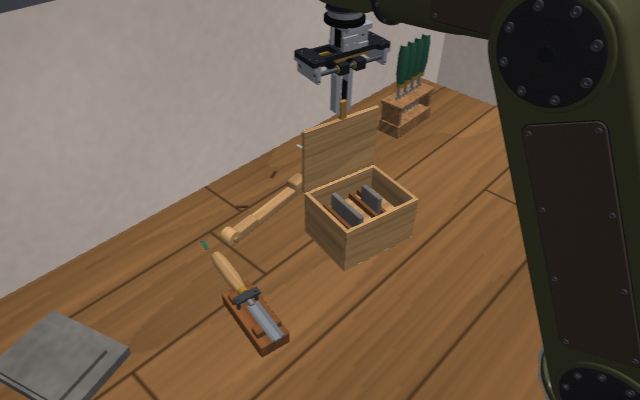

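View pics/scene6.png

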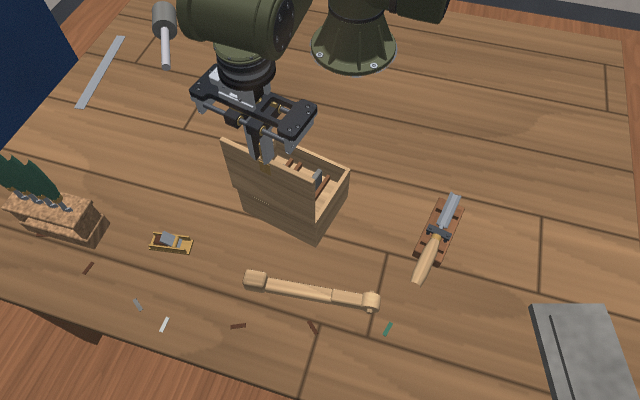

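The flap stands upright at about 1.6 rad. I release the tongue, rise clear and step back over the compartment.

```bash
python3 -m handwheel '[[0,0,0,0,0,0,0.3],[0,0,0,0,0,0,0.35],[0,0,0,0,0,0,0.35],[0,0,0,-0.08,0,0,0.35],[0,0,0,-0.17,0,0,0.35],[0,0,0,-0.2,0,-0.1,0.35],[0,0,0,-0.2,0,-0.25,0.35],[0,0,0,-0.2,0,-0.4,0.35],[0,0,0,-0.2,0,-0.5,0.35],[0,0,0,-0.2,0,-0.5,0.35],[0,0,0,-0.2,0,-0.5,0.35]]' 15
python3 - <<'E'
from h import *
import cv2
for n in('side','wrist'): cv2.imwrite(f"pics/{n}7.png",camera(n)[:,:,::-1])
im=cv2.imread("pics/side7.png")[150:270,290:430]; cv2.imwrite("pics/c7.png",cv2.resize(im,None,fx=5,fy=5,interpolation=cv2.INTER_CUBIC))
s,R=state();print(w2c(s['eef_pos']),s['wrist_force'],s['joints'],s['finger_gap'])
E
```

```text
clock: 11.28
eef_pos: [498.8, 24.0, 336.7]
eef_rot: [-0.258, 1.567, -0.482]
wrist_force: [0.0, -0.4, -0.4]
finger_gap: 33.3
[-63.84811409   1.0041173  336.22170715] [-0.05968645 -0.28463495 -0.27281321] [-2.46888356e-02  1.19045220e-01  1.45765627e+00 -1.43766362e-03
  1.56284625e+00 -1.37151726e+00] 32.851425902667444
```

View pics/c7.png

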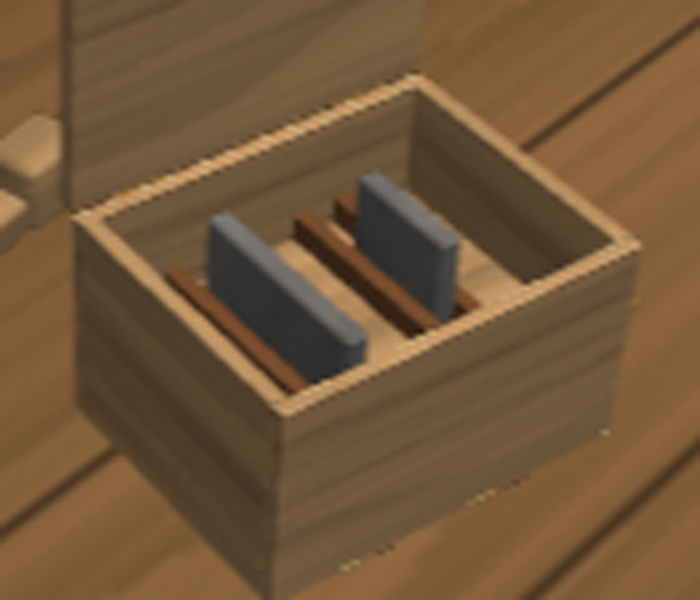

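View pics/wrist7.png

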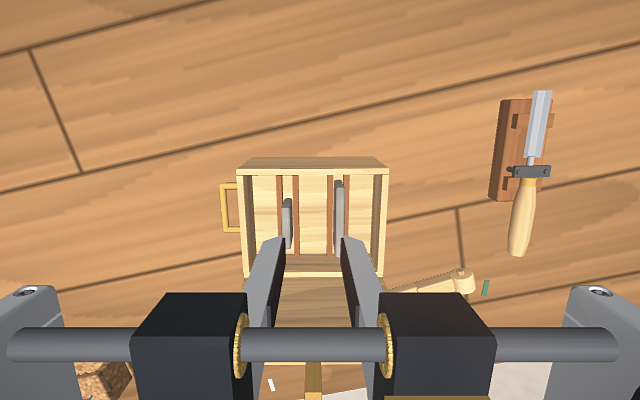

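Run:
```python
import cv2
im=cv2.imread("pics/wrist7.png")
cv2.imwrite("pics/c8.png",cv2.resize(im[150:290,220:400],None,fx=4,fy=4,interpolation=cv2.INTER_CUBIC))
cv2.imwrite("pics/c9.png",cv2.resize(im[80:270,470:580],None,fx=3,fy=3,interpolation=cv2.INTER_CUBIC))
from h import *
D=cam('side');C=cam('wrist')
a,b=ray(D,(361,217.2),102),ray(D,(334.4,193.6),102);print(w2c(a),w2c(b),np.linalg.norm(a-b))
print('wrist stone near',w2c(ray(C,(339,181),102)))
for q in((237,174.5),(388.5,174.5)): print('rim',w2c(ray(C,q,110)))
```

```text
[-47.67416097  38.42263966 102.        ] [ 44.42354003  38.83547514 102.        ] 92.09862628150222
wrist stone near [-57.73785638  32.98754634 102.        ]
rim [-68.17040797 -94.64582245 110.        ]
rim [-67.47178033  93.69304234 110.        ]
```

View pics/c8.png

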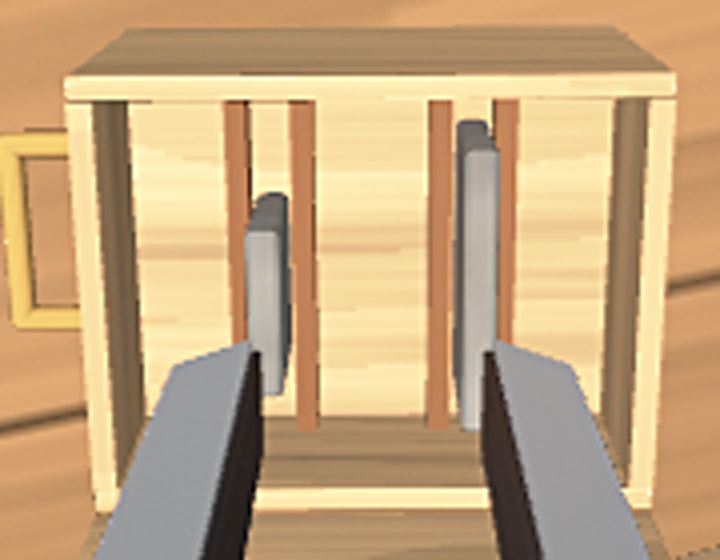

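View pics/c9.png

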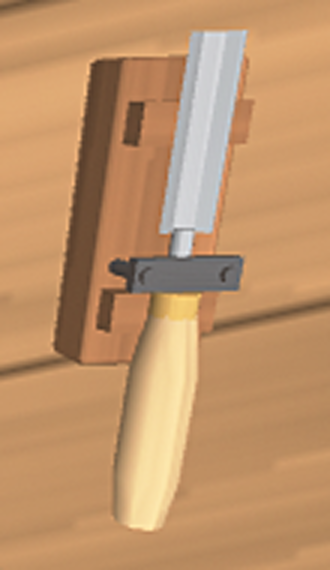

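Run:
```python
from h import *
C=cam('wrist')
a,b=ray(C,(340.5,187.5),102),ray(C,(338.2,257.5),102);print(w2c(a),w2c(b),np.linalg.norm(a-b))
t,k=ray(C,(542.7,90),50),ray(C,(532.3,157.3),50);print('blade',(t+k)/2,np.linalg.norm(t-k),np.arctan2(*(k-t)[1::-1]))
R=down(CY+np.pi/2)
for z in(180,88):print(row(c2w([0,36.5,z]),R,True))
```

```text
[-49.22517987  35.06775874 102.        ] [ 48.90403046  33.86159213 102.        ] 98.13662292052632
blade [506.65670391 336.12948401  50.        ] 89.63631044597894 -0.19113250630903467
[-0.001  0.001  0.     0.558  0.12   0.211]
[-0.001  0.001  0.     0.864  0.12   0.21 ]
```

The long stone is in the +y slot (wrist columns 336–345, rows 187–257), centred in x. Now I descend over it.

```bash
python3 -m handwheel '[[0,0,0,0.05,0.06,0.11,0.35],[0,0,0,0.15,0.12,0.21,0.35],[0,0,0,0.3,0.12,0.21,0.35],[0,0,0,0.45,0.12,0.21,0.35],[0,0,0,0.55,0.12,0.21,0.35],[0,0,0,0.55,0.12,0.21,0.35],[0,0,0,0.55,0.12,0.21,0.35]]' 15
python3 - <<'E'
from h import *
import cv2
for n in('side','wrist'): cv2.imwrite(f"pics/{n}8.png",camera(n)[:,:,::-1])
R=down(CY+np.pi/2)
s,_=state();print(w2c(s['eef_pos']),s['wrist_force'],s['joints'],s['finger_gap'],row(c2w([0,36,88]),R,True))
E
```

```text
clock: 12.25
eef_pos: [569.5, 44.7, 172.6]
eef_rot: [-0.172, 1.567, -0.396]
wrist_force: [-0.4, -0.5, 0.4]
finger_gap: 32.5
[  0.39294356  36.7149049  172.85084739] [-0.65299673 -0.09527207  1.26365842] [ 0.01498322  0.37926438  1.51196825 -0.00157425  1.24613812 -1.33129409] 32.728168195920176 [-0.001  0.001  0.     0.319 -0.002 -0.003]
```

View pics/side8.png

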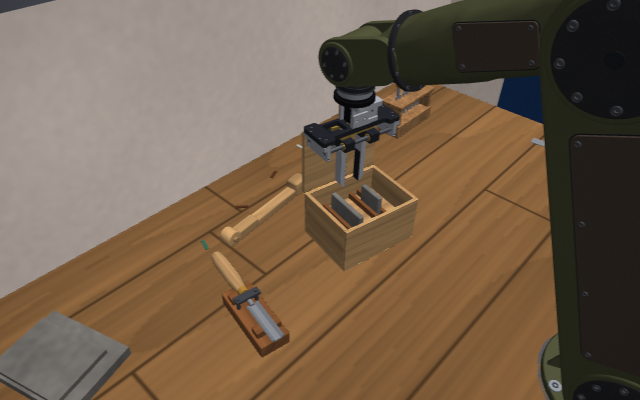

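View pics/wrist8.png

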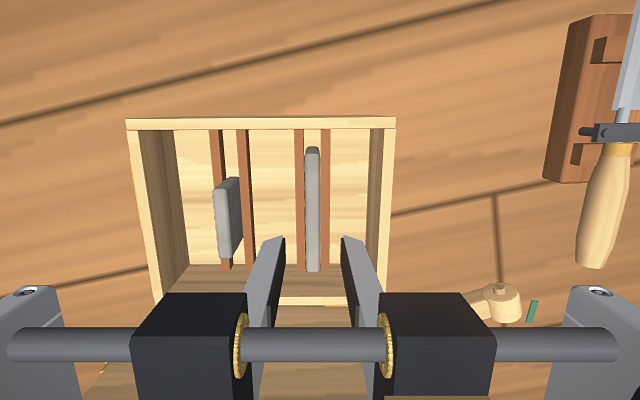

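The stone (column 312) is centred between the fingers (285–343). I descend and close.

```bash
python3 -m handwheel '[[0,0,0,0.1,-0.003,0,0.35],[0,0,0,0.2,-0.003,0,0.35],[0,0,0,0.28,-0.003,0,0.35],[0,0,0,0.317,-0.003,0,0.35],[0,0,0,0.317,-0.003,0,0.35],[0,0,0,0.317,-0.003,0,0.2],[0,0,0,0.317,-0.003,0,0],[0,0,0,0.317,-0.003,0,0],[0,0,0,0.317,-0.003,0,0]]' 30
python3 - <<'E'
from h import *
import cv2
for n in('side',): cv2.imwrite(f"pics/{n}9.png",camera(n)[:,:,::-1])
s,_=state();print(w2c(s['eef_pos']),s['wrist_force'],s['finger_gap'])
E
```

```text
clock: 13.48
eef_pos: [569.9, 43.8, 78.5]
eef_rot: [-0.033, 1.565, -0.257]
wrist_force: [-0.6, 0.4, 6.4]
finger_gap: 11.5
[ 1.13561311 35.87288367 78.46256837] [-2.03408904 -0.63530287  6.50354217] 11.834852761943427
```

View pics/side9.png

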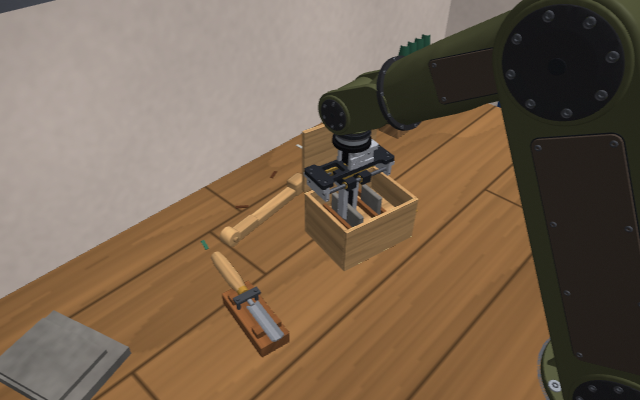

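```bash
python3 -m handwheel '[[0,0,0,-0.04,0,0,0],[0,0,0,-0.08,0,0,0],[0,0,0,-0.14,0,0,0],[0,0,0,-0.2,0,0,0],[0,0,0,-0.28,0,0,0],[0,0,0,-0.36,0,0,0],[0,0,0,-0.43,0,0,0],[0,0,0,-0.47,0,0,0],[0,0,0,-0.5,0,0,0],[0,0,0,-0.5,0,0,0],[0,0,0,-0.5,0,0,0]]' 30
python3 - <<'E'
from h import *
import cv2
for n in('side','wrist','scene'): cv2.imwrite(f"pics/{n}10.png",camera(n)[:,:,::-1])
s,_=state();print(w2c(s['eef_pos']),s['wrist_force'],s['finger_gap'],s['joints'])
R=down(-0.2+np.pi/2)
print(row([507,338,228],R),row([507,338,150],R))
E
```

```text
clock: 14.9
eef_pos: [568.9, 44.0, 227.8]
eef_rot: [-0.108, 1.566, -0.332]
wrist_force: [-0.0, -0.4, -1.6]
finger_gap: 11.4
[1.56805404e-01 3.58406372e+01 2.27918315e+02] [-0.05304682 -0.09616632 -0.91329277] 11.691023163854595 [ 0.01359289  0.33305961  1.4436636  -0.00153889  1.36048785 -1.33288078]
[-0.008  0.001  0.    -0.003  0.91  -0.419] [-0.008  0.001  0.     0.257  0.91  -0.42 ]
```

View pics/side10.png

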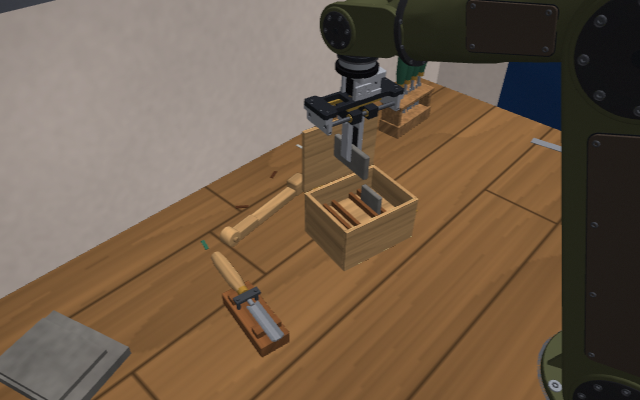

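View pics/wrist10.png

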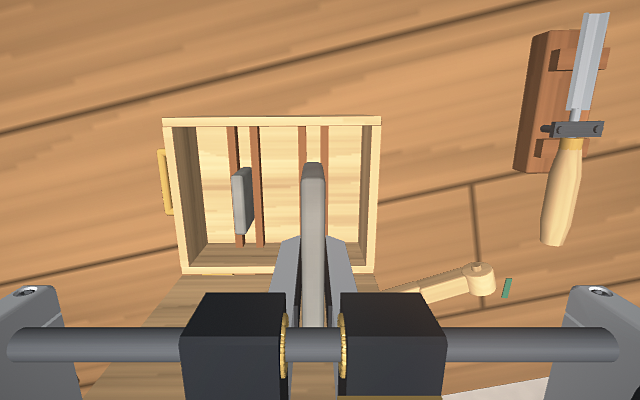

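View pics/scene10.png

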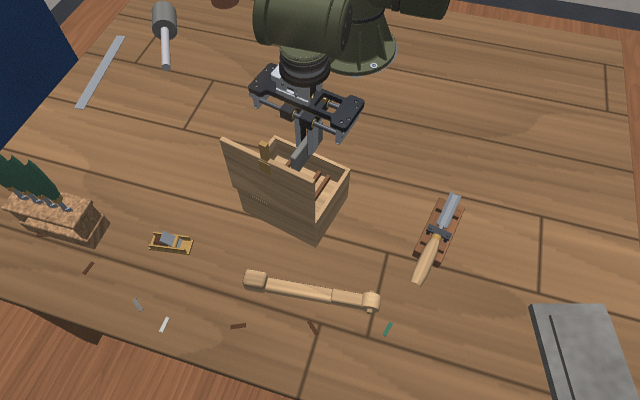

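The stone is up in the fingers, level, and the short stone is still in its slot. I carry it across to the blade.

```bash
python3 -m handwheel '[[0,0,0,0,0.03,-0.03,0],[0,0,0,0,0.1,-0.08,0],[0,0,0,0,0.22,-0.14,0],[0,0,0,0,0.35,-0.2,0],[-0.004,0,0,0,0.48,-0.26,0],[-0.008,0,0,0,0.61,-0.32,0],[-0.008,0,0,0,0.73,-0.38,0],[-0.008,0,0,0,0.83,-0.42,0],[-0.008,0,0,0,0.88,-0.42,0],[-0.008,0,0,0,0.91,-0.42,0],[-0.008,0,0,0,0.91,-0.42,0],[-0.008,0,0,0,0.91,-0.42,0]]' 30
python3 - <<'E'
from h import *
import cv2
for n in('side','wrist'): cv2.imwrite(f"pics/{n}11.png",camera(n)[:,:,::-1])
s,_=state();print(s['wrist_force'],s['finger_gap'],s['joints'])
R=down(-0.2+np.pi/2)
print(row([507,338,150],R))
C=cam('wrist');
E
```

```text
clock: 16.55
eef_pos: [507.0, 337.4, 227.2]
eef_rot: [-0.152, 1.566, -0.352]
wrist_force: [0.3, 0.3, -1.5]
finger_gap: 11.7
[-0.18258893 -0.70813584 -1.3142892 ] 11.671969450481381 [ 0.52870889  0.42163708  1.32431776 -0.00355532  1.392457   -0.84175349]
[ 0.     0.001  0.     0.258  0.002 -0.001]
```

View pics/side11.png

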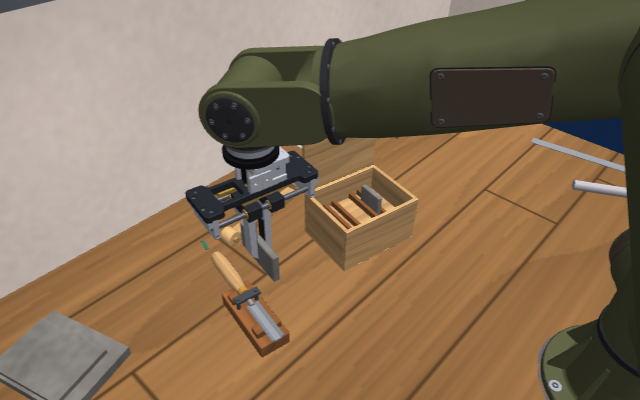

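View pics/wrist11.png

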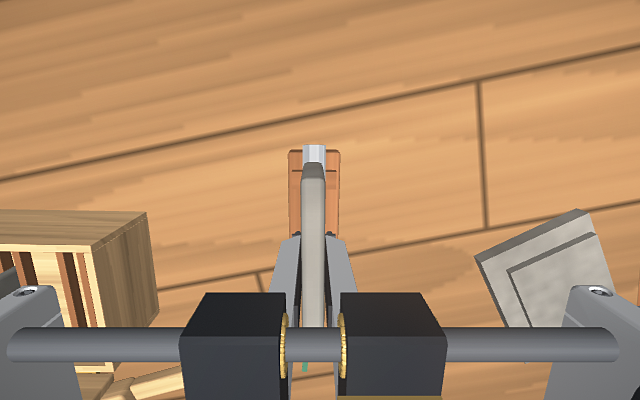

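Stone (column 313) lies in line with the blade (column 314). I lower to about 7 cm.

```bash
python3 -m handwheel '[[0,0,0,0.05,0.001,0,0],[0,0,0,0.1,0.001,0,0],[0,0,0,0.16,0.001,0,0],[0,0,0,0.21,0.001,0,0],[0,0,0,0.24,0.001,0,0],[0,0,0,0.256,0.001,0,0],[0,0,0,0.256,0.001,0,0],[0,0,0,0.256,0.001,0,0],[0,0,0,0.256,0.001,0,0],[0,0,0,0.256,0.001,0,0]]' 30
python3 - <<'E'
from h import *
import cv2
for n in('side','wrist','scene'): cv2.imwrite(f"pics/{n}12.png",camera(n)[:,:,::-1])
im=cv2.imread("pics/side12.png")[170:370,160:440]; cv2.imwrite("pics/c12.png",cv2.resize(im,None,fx=2.8,fy=2.8,interpolation=cv2.INTER_CUBIC))
s,_=state();print(s['eef_pos'],s['wrist_force'],s['finger_gap'],s['qd'])
S=cam('scene');D=cam('side')
P=np.array([507,337.5,121]);u=np.array([np.cos(.2),-np.sin(.2),0])
print(proj(D,[P-50*u,P+50*u,P-50*u+[0,0,52],[507,337.5,50]]).round())
E
```

```text
clock: 17.9
eef_pos: [507.4, 337.7, 150.8]
eef_rot: [-0.054, 1.566, -0.254]
wrist_force: [0.2, -0.2, -1.3]
finger_gap: 11.9
[507.38074881 337.68733458 150.60126399] [-0.06583301  0.11300184 -1.11204186] 11.907747135678912 [ 8.23429474e-04  2.32727160e-04 -9.26279349e-05  1.25996364e-03
 -3.59076687e-04 -9.72945524e-04]
[[279. 313.]
 [249. 275.]
 [278. 292.]
 [266. 319.]]
```

View pics/c12.png

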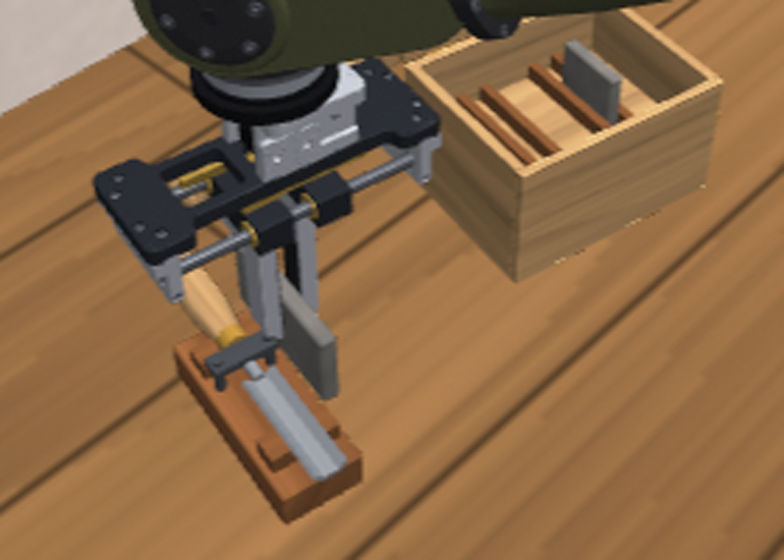

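View pics/scene12.png

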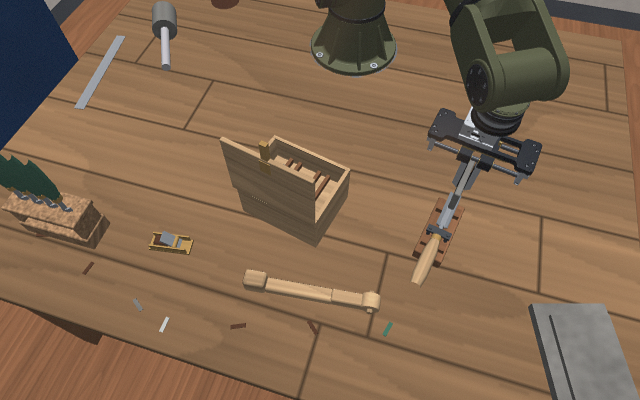

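View pics/wrist12.png

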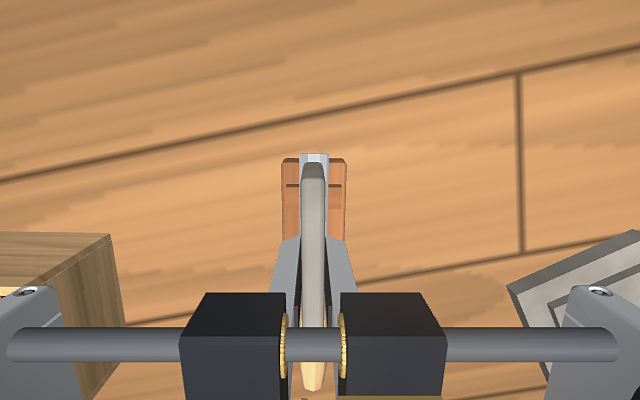

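Run:
```python
from cell import order
print(order.sign_off())
```

```text
the job is handed in; nothing more can be done
None
```

The job is handed in at about 18 s of the 67 s allowed. The robot gives no verdict, so these results rest on my own measurements and pictures.

- **Drawer:** I pushed it until the force rose to about 21 N against the stop. A rough check of the pull in a later wrist picture agrees with shut to within a few millimetres. After that the flap hid the pull from the scene camera, so I did not see it in the final pictures.
- **Flap:** I lifted it by the tongue and left it standing at about 1.6 rad, worked out from where the gripper ended on the arc. It was still upright in the last scene picture.
- **Stones:** The long stone came out of the +y slot. The short one is still in its slot.
- **Final hold:**
  - The long stone is gripped at 30 N, with the fingers 11.9 mm apart on its 12 mm thickness.
  - It is nearly still, with joint speeds around 0.001 rad/s.
  - Its lower edge is about 7 cm above the steel, upright and in line with the blade. Its predicted lower corner matched the side picture to about 1 pixel.

The plane and the neck look unmoved. Two estimates disagreed slightly, both well inside the 25 mm and 0.2 rad allowed:

- **Chest position:** my first estimate was about 2.5 mm off along its y, and I corrected it from the wrist view.
- **Blade position and direction:** the three camera views differed by up to about 5 mm and 0.06 rad, so I aimed near their middle.

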